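# Seat a gearbox cover plate on its locating pins and swing the latch over it

## Robot

A 7-joint arm with a two-finger parallel gripper is mounted at the origin on the work surface. World frame = base frame: x ahead of the robot, y to its left, z up, the work surface at z = 0. Lengths are in mm, angles in rad, forces in N, time in s.
With the tool pointing down it reaches from about 400 to 875 mm from the base axis. Payload 4.4 kg.
Tool frame: the origin (TCP) lies at the very end of the fingers, on their centre line; the grasp point (between the pads) lies 19 mm behind it; y points along the fingers, z is the direction in which the jaws open and shut, and the axes are right-handed (so a half turn about y gives the same grasp; the last joint's range is limited). The gripper opens to 85 mm and grips with 20 to 120 N. Pads are 22 mm wide; open, the fingers measure 114 mm over their backs; the gripper's body (76 mm by 85 mm) begins 54 mm behind the grasp point. The pads swing forward as they close: fully open they stand 13 mm farther back than shut.
Start: joints at [-1.344, 0.628, 0.038, 1.517, -0.027, 0.996, -0.02], TCP at [187.588, 622.357, 231.313] pointing down, gripper open.
Joint ranges: [-3.06, 3.06], [-0.37, 2.12], [-1.25, 1.32], [0.18, 2.47], [-1.1, 4.24], [0.23, 1.98], [-2.94, 2.94]. Speed limits (rad/s): [2.57, 2.57, 3.14, 3.14, 3.14, 3.14, 3.14].

## Interface

Orientations are given as [roll, pitch, yaw] about the fixed x, y, z axes, in that order (R = Rz(yaw) Ry(pitch) Rx(roll)).
In Python, from cell import * gives the robot as it stands.
- The arm moves only by the tool apply_moves, never from a script. Its argument "targets" is a list of rows, each a list of 6 numbers: the shift along the tool's x, y, z in units of 40 mm (1.0 is 40 mm), then the turn, a rotation vector about the tool's x, y, z in units of 8 degrees (1.0 is 8 degrees). A call has 1 to 12 rows; each row shifts and turns the commanded pose from where the row before left it, along the tool's axes as they then stand; what a row does not reach is not made up. A row lasts 1/8 s, in which the tool goes at most 62.5 mm and 10.7 degrees, less where a joint would pass 70% of its speed; a pose out of reach is approached as far as the arm can. A call is refused whole if a number of a shift passes 1 or a number of a turn 1, either way. A call with a gripper value outside its range is refused whole. "jaw" is the gripper command: -1 is shut, 1 is fully open, values between are in proportion, set as the call begins (left out, the last holds). The fingers move at their own pace and stop on an object; the grip force is fixed at half the most. Time passes only in rows, so rows that do not move let the fingers close. It gives the time, the measured TCP pose, the force and the opening at its end, in the units of the state.
- read_state(): the state, without advancing time (a new reading comes with each control period).
- get_image(name): name is "side" or "top"; returns the picture (420x560x3 uint8, red, green, blue); there is no depth.
- calibration(name): a dict with "fx", "fy", "cx", "cy" (pixels), "k1" (the pictures are not rectified: a ray, as slopes to the right and down, at radius r is drawn at 1 + k1 r^2 times it, then the intrinsics apply), "world_from_camera" (4x4, takes a point from camera to world coordinates). Camera axes: x right, y down, z forward; pixel columns grow to the right and rows downward; lengths in mm; the calibration is good to about 2 mm. A picture is of the moment at which its call begins. calibration takes no time and is no camera call.
- finish_job(): hands the job in, once; it reports no verdict.
The state is a dict: "clock": time; "qpos": joint angles; "qd": joint speeds; "tau": joint torques, N m; "eef_pos": TCP position; "tool_rot": TCP orientation; "force": force on the tool from outside, world axes, zero at the start; "torque": the same for the moment, N m; "width": finger opening in mm.
Only numpy, scipy, OpenCV 4.12 (cv2) and the standard library are available. Lean on these libraries where they do the work, as an engineer would, in place of code of your own. Each camera call takes 0.05 s, during which the arm holds its last target. There are 200 camera calls.

## Task

Push the aluminium cover plate along between the guide rails of the nest, off the step, until its two holes drop over the two locating pins and it lies flat on the bed; only nudge it, never lift it. Then push the swing latch by its upright peg round over the seated plate until it stops, so that the plate cannot come off the pins. Leave the socket, the tin and the bearing where they are.

Things in the scene. Friction and masses are not known exactly. Their poses are not given: they have to be found in the camera images.
- nest: Grey nest fixed to the bench, 190 (its x) x 176 (its y) mm, at any yaw. Origin: centre of its underside, at bench height. Bed top 20 mm above the bench. Two steel guide rails, 10 mm wide, 18 mm high above the bed, run all along its x; inner faces at y -70.5 and +46.5 mm. Seated, the plate's centre is at x -15, y -12 mm and its underside on the bed
- step_edge (a point): Middle of the upper edge of the steel step that fills the space between the rails from nest x = +38 to +95 mm (its +x end). The step's top is 12 mm above the bed, 32 mm above the bench. The plate slides off this edge towards the nest's -x; a seated plate clears the step by 3 mm
- plate: Loose aluminium plate, 100 (its x) x 110 (its y) x 8 mm, about 0.35 kg, with a boss 36 mm across, 14 mm high mid-top. Origin: centre of underside. Starts level on the step and the pins' tips, underside 32 mm above the bench, its x within 2 degrees of the nest's x, 20 to 38 mm from its seat towards the nest's +x, 3.5 mm of play to each rail. To be pushed towards the nest's -x
- plate_hole0 (a point): Centre of the plate's through hole at its x = 0, y = -40 mm, 15 mm across, at the upper mouth; belongs over pin0
- plate_hole1 (a point): Centre of the like hole at the plate's x = 0, y = +40 mm; belongs over pin1
- pin0 (a point): Tip of the fixed steel pin at nest x = -15, y = -52 mm, 12 mm above the bed. 12 mm across at the foot; from 4 mm up it tapers to 5 mm across at the tip
- pin1 (a point): Tip of the like pin at nest x = -15, y = +28 mm
- latch (a joint): Angle of the swing latch about its upright post (rad), growing anticlockwise seen from above. 0: parked, the arm points along the nest's -x, beside the plate's path; it starts between 0 and 0.35. 1.57: it points along the nest's -y, over the seated plate; hard stop at 1.6. About 1.5 N at the peg turns it; it stays where it is left
- latch_post (a point): Centre of the latch's upper face on its turning axis, at nest x = -15, y = +70 mm, 49 mm above the bench. The dark steel arm is 14 mm wide, 10 mm thick (39 to 49 mm above the bench) and ends 56 mm from the axis; it passes over rail and seated plate without touching, but not over a plate still on the pins' tips
- latch_peg (a point): Top centre of the black upright peg on the latch arm, 48 mm from the latch's axis: 12 mm across, from 49 to 79 mm above the bench
- socket: Bystander: steel wrench socket standing upright, 28 mm across, 45 mm high, origin at its foot
- tin: Bystander: small closed tin, 56 mm across, 60 mm high, origin at its foot
- bearing: Bystander: round steel bearing, 48 mm across, 20 mm high, lying flat, origin at its underside
Not all that is in view belongs to the job. Of the things like the plate, leave any that is pink; of the rest the larger one is meant.

How it is judged:
By the outcome, as a careful person would: the job done as asked, in the order asked, and still so for the second after the job is handed in, with the robot touching nothing.
It also fails if it takes over 51 s, if anything falls off the work surface, if the arm or the gripper's body presses on something with over 40 N, if the wrist force passes 120 N, or if a joint passes its speed limit or range.

## Working session

There is one attempt and no reset: what is moved stays moved. The work goes in short steps, Python scripts to look and compute and a tool call to move; the robot and the scene stay as the last step left them, time stands still between calls to the robot, and variables do not carry over. Pictures are saved under pics/ and viewed, about 8 in all and at most 12, crops included, and the job is handed in when it is done.

Besides the shell and the picture viewer there is one more tool, called after "Request:" as a command line: name --pt "numbers of a row" for each row, then --argument value for the rest. apply_moves: Moves the arm, as the interface text tells. Its arguments: {"type":"object","properties":{"targets":{"type":"array"},"jaw":{"type":"number"}},"required":["targets"]}

```bash
mkdir -p pics; cat > h.py <<'E'
from cell import *
import numpy as np, cv2
def ray(n,u,v):
    c=calibration(n); x=(u-c["cx"])/c["fx"]; y=(v-c["cy"])/c["fy"]; a,b=x,y
    for _ in range(20):
        s=1+c["k1"]*(a*a+b*b); a,b=x/s,y/s
    T=np.array(c["world_from_camera"]); return T[:3,3],T[:3,:3]@np.array([a,b,1.])
def onz(n,u,v,z):
    o,d=ray(n,u,v); return o+d*(z-o[2])/d[2]
def proj(n,P):
    c=calibration(n); T=np.array(c["world_from_camera"]); p=T[:3,:3].T@(np.array(P,float)-T[:3,3])
    a,b=p[0]/p[2],p[1]/p[2]; s=1+c["k1"]*(a*a+b*b); return np.array([c["fx"]*a*s+c["cx"],c["fy"]*b*s+c["cy"]])
def save(n,f,crop=None,k=1):
    im=get_image(n)[:,:,::-1]; cv2.imwrite("pics/raw_"+f,im)
    if crop: a,b,c,d=crop; im=im[b:d,a:c]
    cv2.imwrite("pics/"+f,cv2.resize(im,None,fx=k,fy=k,interpolation=cv2.INTER_CUBIC))
E
python3 - <<'E'
from h import *
save("top","t0.png",k=1.4);save("side","s0.png",k=1.4)
for n in("top","side"):print(n,calibration(n))
s=read_state();print(s)
E
```

```text
top {'fx': 454.6523136288664, 'fy': 454.6523136288664, 'cx': 278.45433855570286, 'cy': 206.78573398882313, 'k1': -0.1058141410902455, 'world_from_camera': array([[ 7.31859116e-04, -9.82447456e-01,  1.86538092e-01,
         4.36543058e+02],
       [-9.99982109e-01,  3.88441096e-04,  5.96912394e-03,
         4.32663051e+01],
       [-5.93680969e-03, -1.86539123e-01, -9.82429595e-01,
         8.13126613e+02],
       [ 0.00000000e+00,  0.00000000e+00,  0.00000000e+00,
         1.00000000e+00]])}
side {'fx': 386.073496991471, 'fy': 386.073496991471, 'cx': 279.5121484354266, 'cy': 215.08434793472063, 'k1': -0.09344244810420363, 'world_from_camera': array([[ 9.65241557e-01, -1.95581749e-01,  1.73368155e-01,
         4.74895028e+02],
       [-2.60968242e-01, -7.57511144e-01,  5.98391547e-01,
        -3.59334452e+02],
       [ 1.42938443e-02, -6.22835970e-01, -7.82221861e-01,
         5.88586371e+02],
       [ 0.00000000e+00,  0.00000000e+00,  0.00000000e+00,
         1.00000000e+00]])}
{'clock': 0.1, 'qpos': array([-1.34379161,  0.62923603,  0.03846196,  1.51829023, -0.02699644,
        0.99632715, -0.01999635]), 'qd': array([-0.0014978 , -0.00087475,  0.00207527, -0.0030318 ,  0.00012904,
        0.00127355, -0.00010136]), 'tau': array([ 3.32858275e-03, -5.64525390e+01,  1.23071361e+00, -1.93970776e+01,
        1.12672537e-02,  5.39648274e-03, -5.90480731e-08]), 'eef_pos': array([187.42971801, 621.78467747, 230.48567643]), 'tool_rot': array([-1.57253839e+00, -3.05112678e-05, -2.92813522e-01]), 'force': array([ 0.05707412,  0.01267492, -0.45160508]), 'torque': array([ 0.08386714, -0.0273639 ,  0.00823008]), 'width': 85.62557848407279}
```

View pics/t0.png

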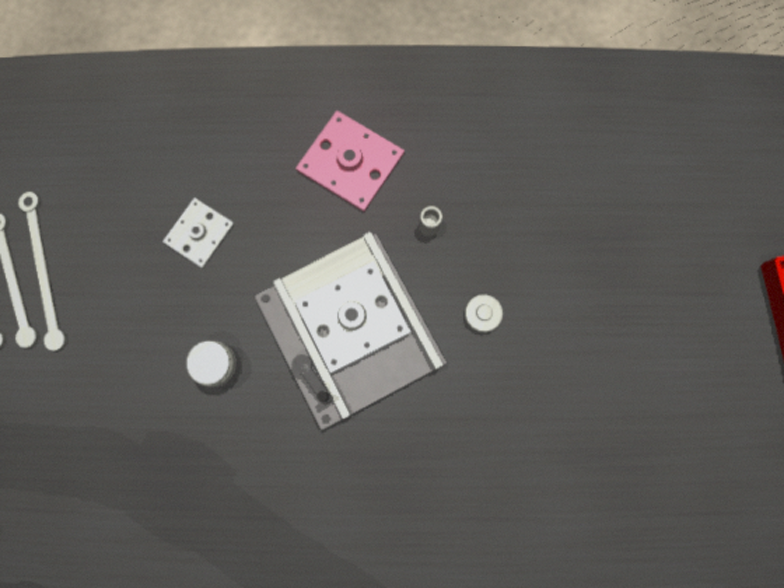

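View pics/s0.png

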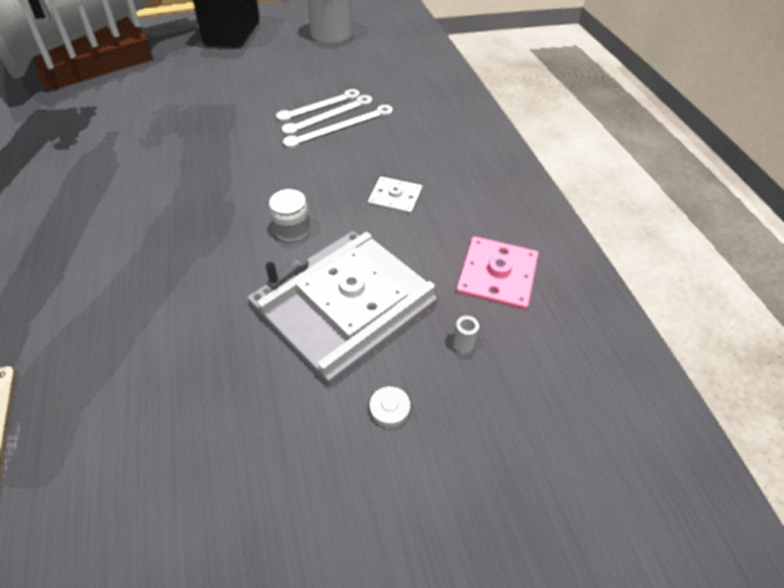

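Top view (1.4x pixels) shows three plates. The white one in the nest is at (351,314), a small white one at (197,232) and a pink one at (350,156). The one in the nest is larger and not pink, so it is the one meant. The latch is at (315,380), the step is at the nest's upper end, and the side view agrees. I'll confirm with a crop and measure from it.

```bash
python3 - <<'E'
import cv2
for n,(a,b,c,d),k in(("t",(175,160,325,310),4),("s",(170,160,320,275),5)):
    cv2.imwrite(f"pics/c_{n}.png",cv2.resize(cv2.imread(f"pics/raw_{n}0.png")[b:d,a:c],None,fx=k,fy=k,interpolation=cv2.INTER_CUBIC))
E
```

```text
(no output)
```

View pics/c_t.png

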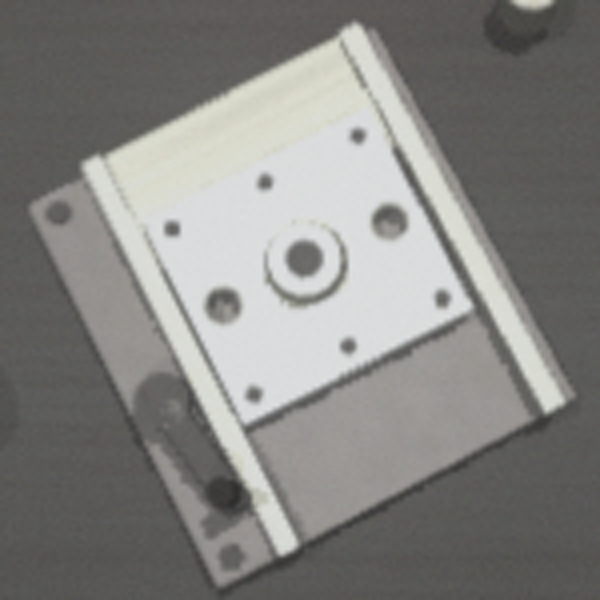

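View pics/c_s.png

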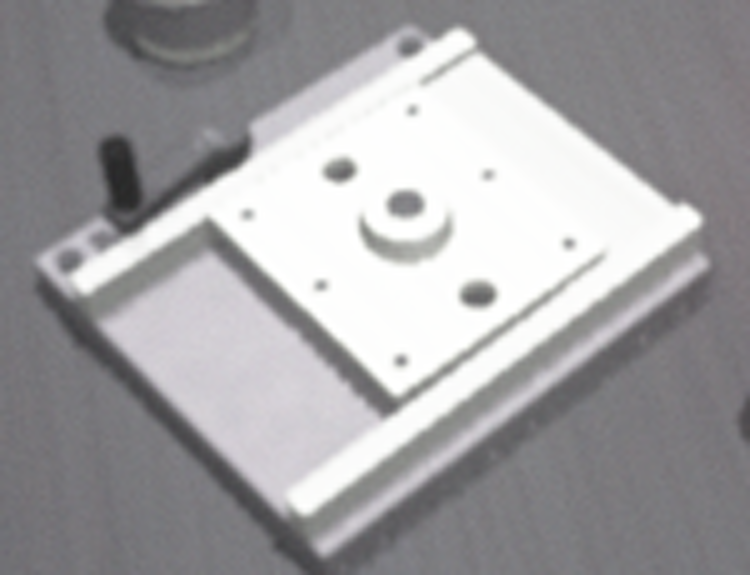

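```bash
python3 - <<'E'
from h import *
t=lambda x,y:("top",175+(x+.5)/4-.5,160+(y+.5)/4-.5)
s=lambda x,y:("side",170+(x+.5)/5-.5,160+(y+.5)/5-.5)
P={k:onz(*t(*v),38)[:2] for k,v in dict(r1p=(95,162),r1m=(286,548),r0p=(355,30),r0m=(556,402)).items()}
S={k:onz(*s(*v),38)[:2] for k,v in dict(r1p=(462,38),r1m=(86,283),r0p=(690,215),r0m=(303,508)).items()}
for Q in(P,S):
    d1=Q["r1p"]-Q["r1m"];d0=Q["r0p"]-Q["r0m"];w=Q["r1p"]+Q["r1m"]-Q["r0p"]-Q["r0m"]
    yaw=np.arctan2(*(d1+d0)[::-1]);print("len",np.hypot(*d1),np.hypot(*d0),"gap",np.hypot(*w)/2,"yaw",yaw,np.arctan2(*d1[::-1]),np.arctan2(*d0[::-1]))
    c=sum(Q.values())/4; X=np.array([np.cos(yaw),np.sin(yaw)]);Y=np.array([-X[1],X[0]])
    n=c+12*Y; print("nest",n)
    f=lambda p:np.round([(p-n)@X,(p-n)@Y],1)
    if Q is P: L=[("h1",t(223,305),40),("h0",t(389,221),40),("boss",t(309,259),54),("peg",t(223,490),79),("corner+x+y",t(143,212),40),("corner+x-y",t(365,108),40)]
    else: L=[("h1",s(340,169),40),("h0",s(478,293),40),("boss",s(405,205),54),("peg",s(115,143),79)]
    for k,a,z in L:
        p=onz(*a,z)[:2];print(k,p.round(1),f(p))
E
```

```text
len 186.4817515362114 185.1434763225671 gap 128.73806011796697 yaw 0.4821348744825287 0.47780593353026896 0.4864951065776079
nest [537.45737415  98.8676282 ]
h1 [532.6 130.3] [10.3 30.1]
h0 [569.1  59.3] [  9.7 -49.7]
boss [550.5  92.7] [  8.7 -11.5]
peg [453.2 124.6] [-62.7  61.9]
corner+x+y [573.1 165.9] [62.7 42.9]
corner+x-y [619.2  70. ] [ 59.  -63.5]
len 184.89367296421756 187.03801133272697 gap 128.22072630589452 yaw 0.5013852985859664 0.5009727041041137 0.5017931627874814
nest [538.02876299  99.80093209]
h1 [533.1 131.1] [10.7 29.8]
h0 [569.6  59.8] [  8.5 -50.2]
boss [551.1  95.4] [  9.4 -10.2]
peg [453.3 128.7] [-60.4  66. ]
```

Request:
apply_moves --pt "0 0 0 0 -0.93 0" --pt "0 0 0 0 -0.93 0" --pt "0 0 0 0 -0.93 0" --pt "0 0 0 0 -0.93 0" --pt "0 0 0 0 -0.93 0" --pt "0 0 0 0 -0.94 0" --pt "0.23 0 -1 0 0 0" --pt "0.23 0 -1 0 0 0" --pt "0.23 0 -1 0 0 0" --pt "0.23 0 -1 0 0 0" --pt "0.23 0 -1 0 0 0" --pt "0.23 0 -1 0 0 0" --jaw 0.1

```text
clock: 1.6
eef_pos: [349.5, 434.9, 231.0]
tool_rot: [-1.571, 0.001, 0.488]
force: [-0.3, 0.5, 0.5]
width: 47.1
```

Request:
apply_moves --pt "0.23 0 -1 0 0 0" --pt "0.23 0 -1 0 0 0" --pt "0.23 0 -1 0 0 0" --pt "0.23 0 -1 0 0 0" --pt "0.23 0 -1 0 0 0" --pt "0.23 0 -1 0 0 0" --pt "0.23 0 -1 0 0 0" --pt "0.23 0 -1 0 0 0" --pt "0.23 0.5 -1 0 0 0" --pt "0.23 0.5 -0.9 0 0 0" --pt "0 0 0 0 0 0" --pt "0 0 0 0 0 0"

```text
clock: 3.1
eef_pos: [615.1, 130.2, 191.0]
tool_rot: [-1.57, 0.001, 0.488]
force: [0.3, -0.0, 0.4]
width: 46.9
```

```bash
cat >> h.py <<'E'
N=np.array([537.7,99.3]);YAW=.487;X=np.array([np.cos(YAW),np.sin(YAW)]);Y=np.array([-X[1],X[0]])
def nest(p): p=np.array(p[:2])-N; return np.round([p@X,p@Y],1)
def W(x,y,z): return np.r_[N+x*X+y*Y,z]
def st():
    s=read_state();print(round(s["clock"],2),s["eef_pos"].round(1),"nest",nest(s["eef_pos"]),"rot",s["tool_rot"].round(3),"F",s["force"].round(1),"w",round(s["width"],1))
E
python3 -c "
from h import *
st()"
```

```text
3.1 [615.1 130.2 191. ] nest [82.8 -8.9] rot [-1.57e+00  1.00e-03  4.88e-01] F [ 0.3 -0.   0.4] w 46.9
```

Request:
apply_moves --pt "0 0.9 -0.07 0 0 0" --pt "0 0.9 0 0 0 0" --pt "0 0.9 0 0 0 0" --pt "0 0.7 0 0 0 0" --pt "0 0 0 0 0 0" --pt "0 0 0 0 0 0"

```text
clock: 3.85
eef_pos: [617.6, 128.3, 56.8]
tool_rot: [-1.571, -0.002, 0.489]
force: [0.3, 0.1, -0.2]
width: 47.1
```

```bash
python3 -c "
from h import *
st();save('side','s1.png',(150,130,350,280),4)"
```

```text
3.85 [617.6 128.3  56.8] nest [ 84.2 -11.8] rot [-1.571 -0.002  0.489] F [ 0.3  0.1 -0.2] w 47.1
```

View pics/s1.png

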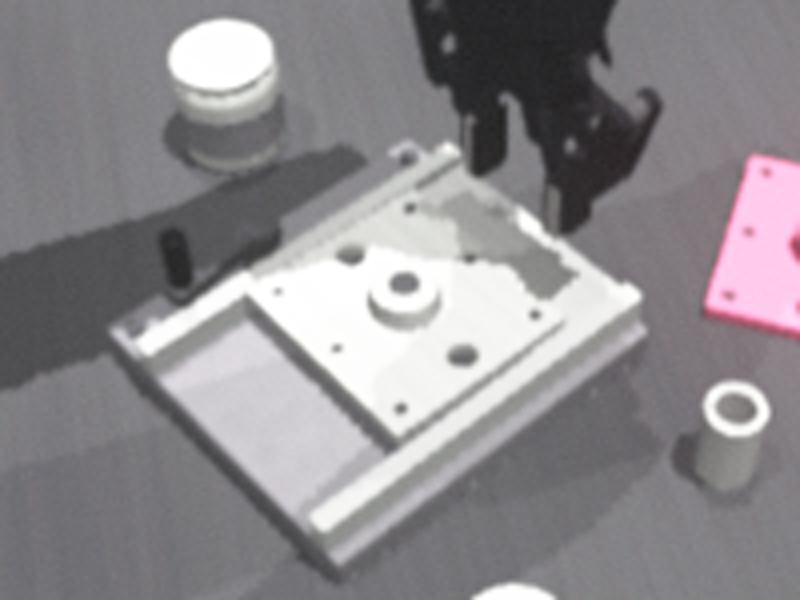

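Both fingertips hang over the free end of the step, near (485,165) and (565,220), well clear of the plate's edge. Next I'll lower them to find the step by touch.

Request:
apply_moves --pt "0 0.3 0 0 0 0" --pt "0 0.18 0 0 0 0" --pt "0 0 0 0 0 0" --pt "0 0.05 0 0 0 0" --pt "0 0 0 0 0 0"

```text
clock: 4.53
eef_pos: [617.0, 127.0, 34.1]
tool_rot: [-1.571, -0.0, 0.488]
force: [0.9, 0.3, 0.6]
width: 46.9
```

Request:
apply_moves --pt "0 0.05 0 0 0 0" --pt "0 0 0 0 0 0"

```text
clock: 4.78
eef_pos: [616.9, 127.0, 32.0]
tool_rot: [-1.571, 0.0, 0.488]
force: [0.5, 0.1, -0.1]
width: 47.1
```

Request:
apply_moves --pt "0 0.05 0 0 0 0" --pt "0 0 0 0 0 0"

```text
clock: 5.03
eef_pos: [616.8, 127.0, 29.9]
tool_rot: [-1.571, 0.0, 0.488]
force: [0.4, 0.2, -0.8]
width: 46.9
```

Request:
apply_moves --pt "0 0.04 0 0 0 0" --pt "0 0 0 0 0 0"

```text
clock: 5.28
eef_pos: [617.0, 127.0, 29.6]
tool_rot: [-1.571, -0.0, 0.488]
force: [-2.5, 0.1, 8.0]
width: 46.5
```

Request:
apply_moves --pt "0 0.04 0 0 0 0" --pt "0 0 0 0 0 0"

```text
clock: 5.52
eef_pos: [617.0, 127.0, 29.5]
tool_rot: [-1.571, -0.0, 0.487]
force: [-5.8, -1.1, 18.6]
width: 47.3
```

Request:
apply_moves --pt "0 -0.13 0 0 0 0" --pt "0 0 0 0 0 0" --pt "-0.1 0 0 0 0 0" --pt "-0.1 0 0 0 0 0" --pt "-0.1 0 0 0 0 0" --pt "0 0 0 0 0 0"

```text
clock: 6.28
eef_pos: [606.0, 121.2, 32.0]
tool_rot: [-1.571, 0.001, 0.488]
force: [-0.9, -0.7, -0.3]
width: 47.0
```

Request:
apply_moves --pt "-0.1 0 0 0 0 0" --pt "-0.1 0 0 0 0 0" --pt "-0.1 0 0 0 0 0" --pt "0 0 0 0 0 0"

```text
clock: 6.78
eef_pos: [595.2, 115.4, 32.1]
tool_rot: [-1.571, 0.001, 0.487]
force: [0.3, -0.0, -0.4]
width: 47.0
```

```bash
python3 -c "
from h import *
st()"
```

```text
6.78 [595.2 115.4  32.1] nest [ 58.3 -12.7] rot [-1.571e+00  1.000e-03  4.870e-01] F [ 0.3 -0.  -0.4] w 47.0
```

```bash
python3 -c "
from h import *
save('side','s2.png',(170,150,320,270),5)"
```

```text
(no output)
```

View pics/s2.png

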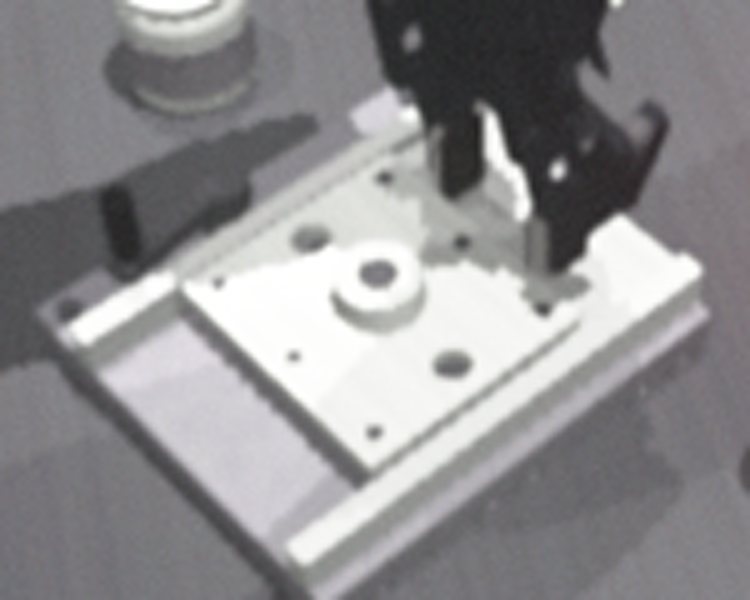

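The plate is sliding square ahead of the fingers. Its holes are now at crop (312,237) and (453,364).

```bash
python3 -c "
from h import *
for x,y in((312,237),(453,364)):
  print(nest(onz('side',170+(x+.5)/5-.5,150+(y+.5)/5-.5,40)))"
```

```text
[-2.7 30.3]
[ -3.2 -50.9]
```

Request:
apply_moves --pt "-0.08 0 0 0 0 0" --pt "-0.06 0 0 0 0 0" --pt "-0.06 0 0 0 0 0" --pt "0 0 0 0 0 0"

```text
clock: 7.32
eef_pos: [587.6, 111.4, 31.9]
tool_rot: [-1.571, 0.002, 0.487]
force: [-1.0, 0.4, 0.3]
width: 47.0
```

Request:
apply_moves --pt "-0.04 0 0 0 0 0" --pt "-0.04 0 0 0 0 0" --pt "0 0 0 0 0 0"

```text
clock: 7.7
eef_pos: [585.6, 110.3, 32.0]
tool_rot: [-1.571, 0.0, 0.488]
force: [1.3, 0.1, -0.0]
width: 47.0
```

Request:
apply_moves --pt "-0.025 0 0 0 0 0" --pt "-0.025 0 0 0 0 0" --pt "0 0 0 0 0 0"

```text
clock: 8.07
eef_pos: [584.0, 109.5, 32.1]
tool_rot: [-1.571, 0.0, 0.488]
force: [-0.2, 1.3, 0.5]
width: 47.0
```

```bash
python3 -c "
from h import *
st();save('side','s3.png',(170,150,320,270),5)"
```

```text
8.07 [584.  109.5  32.1] nest [ 45.7 -12.6] rot [-1.571  0.     0.488] F [-0.2  1.3  0.5] w 47.0
```

View pics/s3.png

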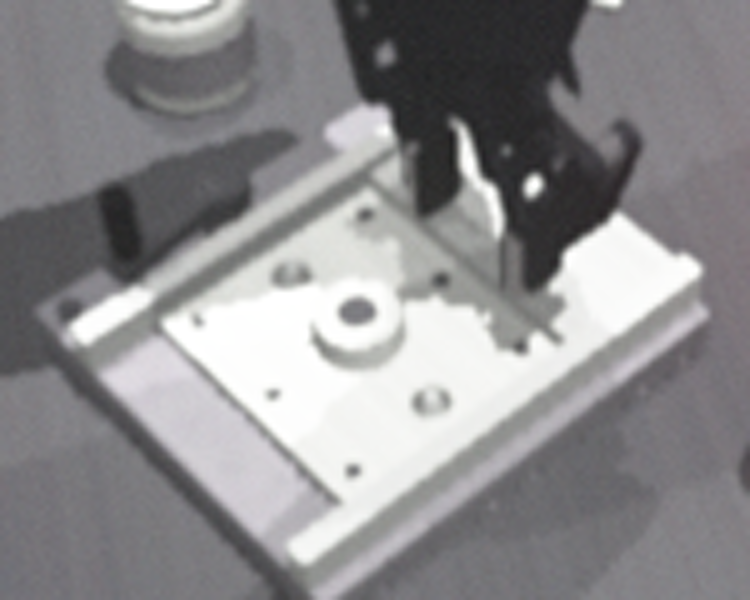

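The plate has dropped, and the pins show inside both holes at (292,274) and (432,402). I'll check the plate's height and position, then lift away.

```bash
python3 -c "
from h import *
f=lambda x,y:('side',170+(x+.5)/5-.5,150+(y+.5)/5-.5)
for x,y in((292,274),(432,402)):
  print(nest(onz(*f(x,y),28)),nest(onz(*f(x,y),34)))
print(nest(onz(*f(357,312),42)),nest(onz(*f(357,312),50)))
for z in(28,34,40):
  for P in((35,43),(35,-67),(-65,43),(-65,-67)):print(z,P,((proj('side',W(*P,z))+.5-[170,150])*5-.5).round())
"
```

```text
[-14.2  29.7] [-16.9  25.4]
[-14.3 -51.6] [-17.1 -55.1]
[-14.3 -10.6] [-18.  -15.9]
28 (35, 43) [369. 190.]
28 (35, -67) [561. 354.]
28 (-65, 43) [162. 324.]
28 (-65, -67) [350. 508.]
34 (35, 43) [369. 180.]
34 (35, -67) [561. 344.]
34 (-65, 43) [160. 314.]
34 (-65, -67) [349. 499.]
40 (35, 43) [368. 170.]
40 (35, -67) [562. 334.]
40 (-65, 43) [158. 304.]
40 (-65, -67) [348. 489.]
```

Request:
apply_moves --pt "0.1 0 0 0 0 0" --pt "0 -0.5 0 0 0 0" --pt "0 -1 0 0 0 0" --pt "0 -0.5 0 0 0 0" --jaw -1

```text
clock: 8.62
eef_pos: [589.1, 111.9, 115.5]
tool_rot: [-1.572, -0.004, 0.488]
force: [0.6, 0.2, -0.6]
width: 0.2
```

Request:
apply_moves --pt "-0.88 0 0.88 0 0 0" --pt "-0.88 0 0.88 0 0 0" --pt "-0.88 0 0.88 0 0 0" --pt "0 0 0 0 0 0" --pt "0 0 0 0 0 0"

```text
clock: 9.25
eef_pos: [446.4, 155.6, 113.2]
tool_rot: [-1.571, -0.003, 0.488]
force: [0.6, -0.3, 0.2]
width: -0.2
```

```bash
python3 -c "
from h import *
st();save('side','s4.png',(140,120,320,270),4)
t=[onz('side',288/1.4,200/1.4,60),onz('top',210/1.4,362/1.4,60)];print([nest(p) for p in t])"
```

```text
9.25 [446.4 155.6 113.2] nest [-54.3  92.5] rot [-1.571 -0.003  0.488] F [ 0.6 -0.3  0.2] w -0.2
[array([ 40.1, 168.7]), array([ 35.5, 165.6])]
```

View pics/s4.png

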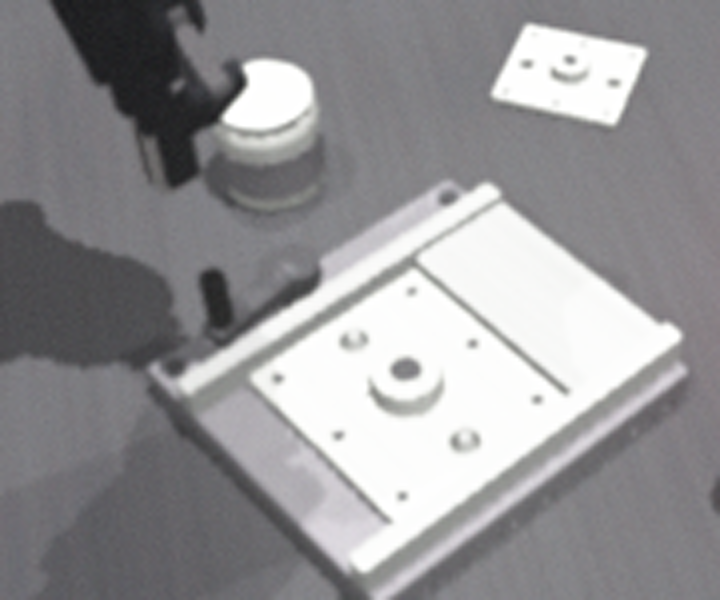

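The plate lies seated, with pins in both holes and an even gap along the step. The closed fingers stand on the outer side of the peg (215,290). I'll lower them and push the peg in towards the plate.

Request:
apply_moves --pt "0 0.6 0 0 0 0" --pt "0 0.6 0 0 0 0" --pt "0 0.15 0 0 0 0" --pt "0 0 -0.15 0 0 0" --pt "0 0 -0.15 0 0 0" --pt "0 0 -0.15 0 0 0" --pt "0 0 0 0 0 0"

```text
clock: 10.18
eef_pos: [454.1, 138.8, 58.6]
tool_rot: [-1.571, -0.001, 0.487]
force: [-0.3, 0.1, -0.0]
width: -0.0
```

Request:
apply_moves --pt "0 0 -0.12 0 0 0" --pt "0 0 -0.12 0 0 0" --pt "0 0 -0.12 0 0 0" --pt "0 0 -0.12 0 0 0" --pt "0 0 0 0 0 0"

```text
clock: 10.8
eef_pos: [462.6, 122.4, 58.1]
tool_rot: [-1.571, -0.0, 0.488]
force: [0.1, 1.7, 0.2]
width: -0.3
```

```bash
python3 -c "
from h import *
st();save('side','s5.png',(140,120,320,270),4)"
```

```text
10.8 [462.6 122.4  58.1] nest [-55.6  55.5] rot [-1.571 -0.     0.488] F [0.1 1.7 0.2] w -0.3
```

View pics/s5.png

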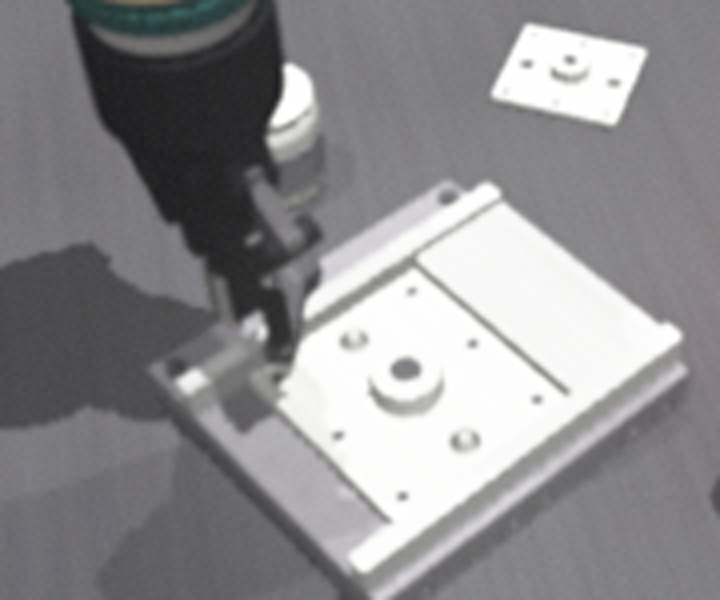

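The peg has swung inward, about halfway over the plate, ahead of the finger near (280,345). The fingers now go round behind it and push towards nest +x.

Request:
apply_moves --pt "0 0 0.15 0 0 0" --pt "-0.35 0 0 0 0 0" --pt "-0.25 0 0 0 0 0" --pt "0 0 -0.4 0 0 0" --pt "0 0 -0.4 0 0 0" --pt "0 0 0 0 0 0" --pt "0.15 0 0 0 0 0" --pt "0.15 0 0 0 0 0" --pt "0.15 0 0 0 0 0" --pt "0.15 0 0 0 0 0" --pt "0 0 0 0 0 0"

```text
clock: 12.22
eef_pos: [472.4, 97.0, 57.4]
tool_rot: [-1.572, 0.007, 0.486]
force: [-2.3, -5.3, -1.0]
width: 0.0
```

Request:
apply_moves --pt "0.12 0 0 0 0 0" --pt "0.12 0 0 0 0 0" --pt "0.12 0 0 0 0 0" --pt "0 0 0 0 0 0"

```text
clock: 12.72
eef_pos: [488.1, 107.3, 58.2]
tool_rot: [-1.57, -0.002, 0.488]
force: [-0.8, -0.5, 0.3]
width: 0.5
```

```bash
python3 -c "
from h import *
st()"
```

```text
12.72 [488.1 107.3  58.2] nest [-40.1  30.2] rot [-1.57  -0.002  0.488] F [-0.8 -0.5  0.3] w 0.5
```

Request:
apply_moves --pt "0.1 0 0 0 0 0" --pt "0.1 0 0 0 0 0" --pt "0 0 0 0 0 0"

```text
clock: 13.1
eef_pos: [495.1, 110.7, 58.2]
tool_rot: [-1.571, -0.002, 0.488]
force: [-0.8, -0.3, -0.6]
width: -0.0
```

Request:
apply_moves --pt "0.05 0 0 0 0 0" --pt "0 0 0 0 0 0"

```text
clock: 13.35
eef_pos: [496.3, 111.1, 58.2]
tool_rot: [-1.571, -0.001, 0.488]
force: [-1.0, -0.5, 0.5]
width: 0.0
```

Request:
apply_moves --pt "0.05 0 0 0 0 0" --pt "0 0 0 0 0 0"

```text
clock: 13.6
eef_pos: [497.8, 111.8, 58.1]
tool_rot: [-1.571, 0.0, 0.488]
force: [-0.2, -0.7, 1.1]
width: -0.0
```

Request:
apply_moves --pt "0.06 0 0 0 0 0" --pt "0 0 0 0 0 0"

```text
clock: 13.85
eef_pos: [498.0, 111.9, 57.9]
tool_rot: [-1.571, 0.004, 0.487]
force: [-4.8, -1.8, 3.1]
width: 0.1
```

Request:
apply_moves --pt "0.06 0 0 0 0 0" --pt "0 0 0 0 0 0"

```text
clock: 14.1
eef_pos: [498.1, 112.0, 57.7]
tool_rot: [-1.57, 0.009, 0.487]
force: [-7.7, -3.7, 6.5]
width: -0.1
```

```bash
python3 -c "
from h import *
st();save('top','t6.png',(165,150,335,310),3.7)"
```

```text
14.1 [498.1 112.   57.7] nest [-29.   29.7] rot [-1.57   0.009  0.487] F [-7.7 -3.7  6.5] w -0.1
```

View pics/t6.png

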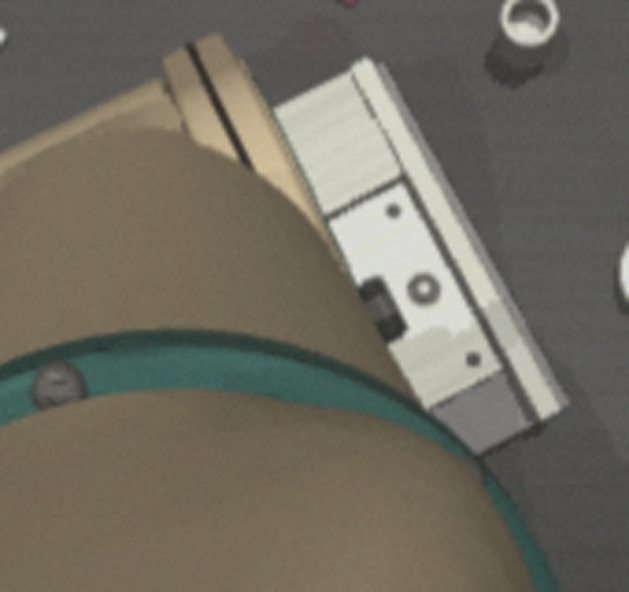

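The arm hides the latch in this top view. The push stopped at TCP nest x = -29 with the force rising, which matches the hard stop. I'll back off and look.

Request:
apply_moves --pt "-0.4 0 0 0 0 0" --pt "-0.4 -0.3 0 0 0 0" --pt "-0.3 -1 0 0 0 0" --pt "0 -1 0 0 0 0" --pt "0 -1 0.5 0 0 0" --pt "0 -0.5 1 0 0 0" --pt "0 0 1 0 0 0" --pt "0 0 1 0 0 0" --pt "0 0 0 0 0 0" --pt "0 0 0 0 0 0"

```text
clock: 15.4
eef_pos: [397.9, 216.7, 210.6]
tool_rot: [-1.571, -0.001, 0.488]
force: [-0.6, -0.3, 0.5]
width: -0.2
```

```bash
python3 -c "
from h import *
st();save('side','s7.png',(140,120,340,270),4);save('top','t7.png',(165,150,335,310),3.7)"
```

```text
15.4 [397.9 216.7 210.6] nest [-68.7 169.2] rot [-1.571e+00 -1.000e-03  4.880e-01] F [-0.6 -0.3  0.5] w -0.2
```

View pics/s7.png

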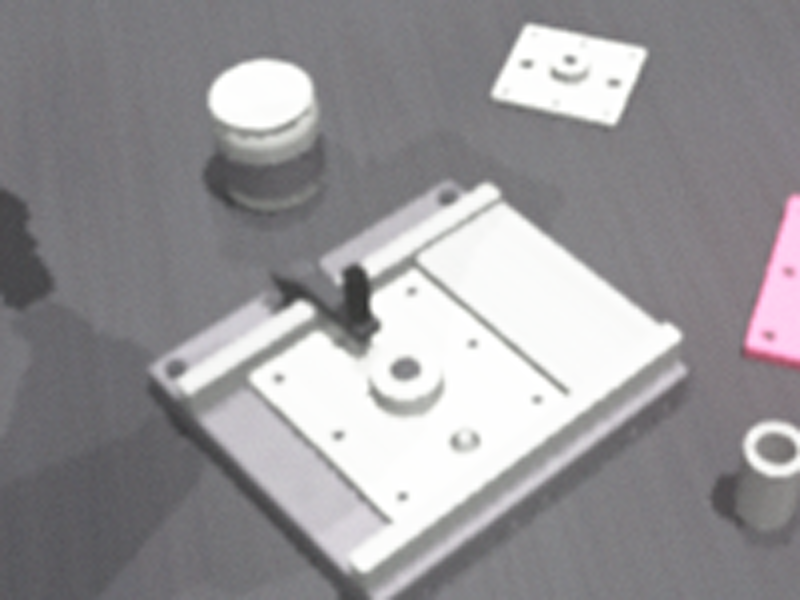

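The latch lies across the rail over the plate with its peg top at (357,270). The plate is still seated, and the tin and socket have not moved. One number check, then I hand in.

```bash
python3 -c "
from h import *
p=nest(onz('side',140+(357.5)/4-.5,120+(270.5)/4-.5,79));print(p,'angle',np.arctan2(70-p[1]+1.3,-(p[0]-.7+15)))
if abs(p[0]+14)<6: print(finish_job())"
```

```text
[-11.2  23.6] angle 1.6356945784018406
the job is handed in; nothing more can be done
None
```

The plate is seated on both pins and the latch is swung over it against its stop. I handed the job in at about 15.5 s of the 51 s allowed.

- **Plate:** I pushed its rear edge along the step with both fingertips until it dropped over the pins. Each hole then showed its pin, and both holes measured within about 2 mm of their places for a plate flat on the bed. The gap along the step was even. The plate was never gripped or lifted.
- **Latch:** I pushed the peg round in two strokes with the fingers shut, until it stopped moving and the force rose to about 11 N. The last picture puts it at about 1.64 rad. The stop is at 1.6, and the difference is within measuring error.
- **Bystanders:** In the last side picture the tin and socket had not moved. The bearing was outside that picture, but the arm never went near it.
- **Forces:** The highest I read was about 20 N, when I touched the step to find its height. There was a brief 6 N while I moved round behind the peg, which I did not trace.
- **Not checked:** The top camera was blocked by the arm when I looked at the latch, and I did not view its final picture. The final check rests on the side view alone.

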